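Fit the dusting jet at the crockery bench

TASK

Set up the air jet for dusting the donated crockery: take the blue-sleeved tube out of the wooden rack, stand it upright in the push-in coupling with the blue collar and push it down past the coupling's spring grip until it is fully home (set it in, do not drop it in), then let go. Leave the yellow-sleeved tube in the rack and the blue mug on the bench as they are.

Things in the scene. Friction and masses are not known exactly. Their poses are not given: they have to be found in the camera images.
- jet_sleeve (a point): Tube to fit: upright rigid aluminium tube, 147 mm long, 50 g, with a round blue grip sleeve 26 mm wide, 50 mm tall. This point: middle of the sleeve, on the axis, z up the tube. From here the sleeve reaches 25 mm up and down, a slim brass nozzle 37 mm up, the foot 110 mm down. Shaft 20 mm wide, foot tapered to 12 mm over 9 mm, groove above. Its foot stands 30 mm deep in a wooden rack's hole.
- air_mouth (a point): Fixed upright coupling with flared blue collar (a like red one, not to be used, is 110 mm away). This point: centre of its open top, 88 mm above the bench, z up. Funnel 50 mm wide narrows over 18 mm to a 25 mm bore. A tube just set in stops on spring jaws, sleeve middle about 62 mm above this point; about 17 N straight down drives it past them; home, on the bore's floor, it is 46 mm above.
- spare_sleeve (a point): Bystander: same tube with a yellow sleeve, in the rack's other hole, 140 mm from the blue one; this point is the middle of its sleeve. The fixed rack is 70 x 200 mm, 40 mm high, holes 22 mm wide; rack and couplings may be on either side of the bench.
- mug: A bystander: an upright blue stoneware mug, 80 mm in diameter and 90 mm high, with a handle on one side; origin at the centre of its underside. It stands on the bench beyond the rack and the couplings.
Not all that is in view belongs to the job. Leave any orange or turquoise look-alike of the part that bears jet_sleeve alone.

How it is judged:
On the way:
1. the blue-sleeved tube is set into the mouth of the blue-collared coupling, not dropped in (foot 20 mm or more inside, sleeve's middle 52 to 90 mm above the mouth, for 0.1 s) (z of jet_sleeve in the frame of air_mouth between 0.052 and 0.09 m and horizontal distance between jet_sleeve and air_mouth below 0.02 m), for 0.1 s.
At the end, for the whole second after the job is handed in: The blue-sleeved tube stands in the blue-collared coupling, past its spring grip and within 6 mm of fully home (sleeve's middle less than 52 mm above the mouth and within 15 mm of its axis), upright within 10 degrees, and stays there with the robot clear of it (z of jet_sleeve in the frame of air_mouth between 0.038 and 0.052 m and horizontal distance between jet_sleeve and air_mouth below 0.015 m and angle between jet_sleeve's own z axis and vertical below 0.175 rad); the robot touches nothing.
It fails at once if the yellow-sleeved tube is pulled out or pushed about by more than 25 mm (distance of spare_sleeve from where it was at the start of the episode above 0.025 m).
It fails at once if the mug is moved more than 25 mm or tipped (distance of mug from where it was at the start of the episode above 0.025 m or angle between mug's own z axis and vertical above 0.3 rad).
It also fails if it takes over 48 s, if anything falls off the work surface, if the arm or the gripper's body presses on something with over 40 N, if the wrist force passes 120 N, or if a joint passes its speed limit or range.

ROBOT

A 7-joint arm with a two-finger parallel gripper is mounted at the origin on the work surface. World frame = base frame: x ahead of the robot, y to its left, z up, the work surface at z = 0. Lengths are in m, angles in rad, forces in N, time in s.
With the tool pointing down it reaches from about 0.425 to 0.875 m from the base axis. Payload 4.7 kg.
Tool frame: the origin (TCP) lies between the finger pads; the fingertips stand 14 mm ahead of it and the grasp point (between the pads) lies 5 mm behind it; z points along the fingers, y is the line along which they close (so a half turn about z gives the same grasp; the last joint's range is limited). The gripper opens to 87 mm and grips with 3 to 60 N. Pads are 19 mm wide; open, the fingers measure 117 mm over their backs; the gripper's body (75 mm by 190 mm) begins 51 mm behind the grasp point.
Start: joints at [-1.154, 0.321, -0.07, 1.45, 0.023, 1.371, -0.057], TCP at [0.255, 0.598, 0.216] pointing down, gripper open.
Joint ranges: [-2.86, 2.86], [-0.3, 2.09], [-1.38, 1.24], [0.06, 2.45], [-1.56, 4.7], [0.09, 2.05], [-2.69, 2.69]. Speed limits (rad/s): [2.57, 2.57, 3.14, 3.14, 3.14, 3.14, 3.14].

INTERFACE

Orientations are given as a rotation vector (axis times angle).
In Python, from bench import ctrl gives the robot as it stands.
- The arm moves only by the shell command python3 -m inch 'ROWS' [OPENING] [FORCE]. ROWS is JSON, a list of rows, each a list of 6 numbers: the shift along the world's x, y, z in mm, then the turn, a rotation vector about the world's x, y, z in degrees. In form: [[tx, ty, tz, rx, ry, rz], ...]. A call has 1 to 20 rows; each row is the pose to reach, as a shift and turn from the pose commanded when the call began; what a row does not reach only later rows make up. A row lasts 1/8 s, in which the tool goes at most 62.5 mm and 10.7 degrees, less where a joint would pass 70% of its speed; a pose out of reach is approached as far as the arm can. A call with a gripper value outside its range is refused whole. OPENING is the finger opening in mm, from 0 to 87, set as the call begins (- or left out, the last holds). The fingers move at their own pace and stop on an object; FORCE is the grip in N (left out, the last holds). Time passes only in rows, so rows that repeat a pose let the fingers close. It gives the time, the measured TCP pose, the force, the opening and the grip force at its end, in the units of the state.
- ctrl.get_state(): the state, without advancing time (a new reading comes with each control period).
- ctrl.get_image(name): name is "side" or "top" or "wrist"; returns (picture, depth): 480x640x3 uint8, red, green, blue; 480x640 float32, m along the optical axis (not along the pixel's ray), 0 where there is no reading.
- ctrl.camera_params(name): a dict with "mtx" (3x3 intrinsics, pixels), "T" (4x4, takes a point from camera to world coordinates). Camera axes: x right, y down, z forward; pixel columns grow to the right and rows downward; lengths in m; the calibration is good to about 2 mm. The wrist camera is an equidistant fisheye: a pixel r from the principal point sees the ray r / f radians off the axis. A picture is of the moment at which its call begins: read the wrist's pose just before it. camera_params takes no time and is no camera call; for the wrist camera it gives the pose at the moment of the call.
- ctrl.close_job(): hands the job in; it is judged then, once.
The state is a dict: "time": time; "joint_positions": joint angles; "qd": joint speeds; "joint_torque": joint torques, N m; "position": TCP position; "tool_rot": TCP orientation; "ft_force": force on the tool from outside, world axes, zero at the start; "torque": the same for the moment, N m; "grip_width": opening from 0.0 (shut) to 1.0 (fully open); "grip_force": force on a finger pad.
Only numpy, scipy, OpenCV 4.12 (cv2) and the standard library are available. Lean on these libraries where they do the work, as an engineer would, in place of code of your own. Each camera call takes 0.05 s, during which the arm holds its last target. There are 200 camera calls.

## Working session

There is one attempt and no reset: what is moved stays moved. The work goes in short steps, Python scripts to look and compute and a shell command to move; the robot and the scene stay as the last step left them, time stands still between calls to the robot, and variables do not carry over. Pictures are saved under pics/ and viewed, at most 10 in all, crops included, and the job is handed in when it is done.

```bash
mkdir -p pics; ls; python3 - <<'E'
from bench import ctrl
import cv2,numpy as np
s=ctrl.get_state();print(s['time'],s['position'],s['tool_rot'],s['grip_width'])
ims=[]
for n in("side","top"):
    im,d=ctrl.get_image(n);np.savez(f'pics/{n}0.npz',im=im,d=d);p=ctrl.camera_params(n);print(n,p['mtx'],p['T'].round(3) if hasattr(p['T'],'round') else p['T'])
    cv2.imwrite(f'pics/{n}0.png',im[:,:,::-1])
E
```

```text
pics
0.0 [0.25463563 0.5974364  0.21526103] [-6.28344304e-01 -3.07784874e+00  2.96534445e-03] 1.0030005640199207
side [[528.5810521    0.         324.07034197]
 [  0.         528.5810521  234.56589713]
 [  0.           0.           1.        ]] [[ 0.871 -0.306  0.383  0.187]
 [-0.49  -0.578  0.652 -0.706]
 [ 0.022 -0.756 -0.654  0.793]
 [ 0.     0.     0.     1.   ]]
top [[555.91707195   0.         326.13341098]
 [  0.         555.91707195 241.17706598]
 [  0.           0.           1.        ]] [[-0.021 -0.983  0.181  0.367]
 [-1.     0.018 -0.021  0.01 ]
 [ 0.017 -0.182 -0.983  1.257]
 [ 0.     0.     0.     1.   ]]
```

View pics/side0.png

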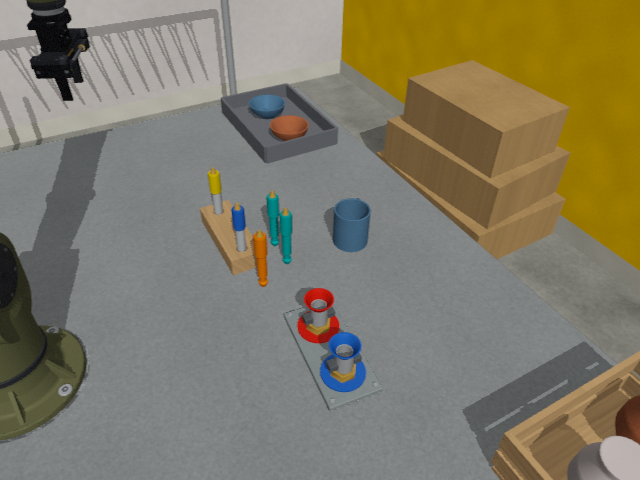

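View pics/top0.png

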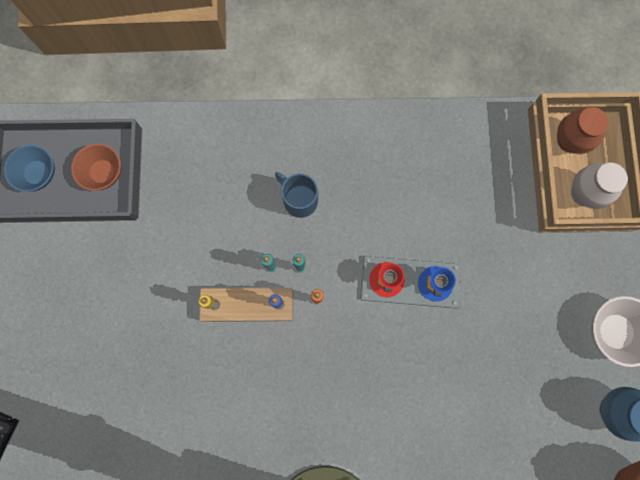

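The side view shows the blue sleeve at (238,217), the yellow one at (214,182) and the blue collar at (345,347). In the top view they are at (275,300), (206,300) and (438,283). Orange and turquoise look-alikes stand about 80 mm from the blue tube.

```bash
cat > h.py <<'E'
import numpy as np,cv2
from bench import ctrl
def world(n,m,d):
    p=ctrl.camera_params(n);K=np.array(p['mtx']);T=np.array(p['T'])
    v,u=np.nonzero(m&(d>0));z=d[v,u]
    c=np.stack([(u-K[0,2])/K[0,0]*z,(v-K[1,2])/K[1,1]*z,z],1)
    return c@T[:3,:3].T+T[:3,3]
def ray(n,uv,z):
    p=ctrl.camera_params(n);K=np.array(p['mtx']);T=np.array(p['T'])
    r=T[:3,:3]@np.linalg.inv(K)@[*uv,1];return T[:3,3]+r*(z-T[2,3])/r[2]
def comps(n,im,d,lo,hi,amin=40):
    hsv=cv2.cvtColor(im,cv2.COLOR_RGB2HSV);m=cv2.inRange(hsv,lo,hi)
    k,l,st,c=cv2.connectedComponentsWithStats(m)
    for i in range(1,k):
        if st[i,4]<amin: continue
        P=world(n,l==i,d)
        print(n,st[i],c[i].round(1),'ray.12',ray(n,c[i],.12)[:2].round(4),'med',np.median(P,0).round(4),'z',np.percentile(P[:,2],[2,98]).round(3))
        Q=P[(P[:,2]>.08)&(P[:,2]<.097)]
        if len(Q)>20: print('   rim box',(Q[:,:2].min(0)+Q[:,:2].max(0))/2,np.ptp(Q[:,:2],axis=0),len(Q))
E
python3 - <<'E'
from h import *
for n in("side","top"):
    f=np.load(f'pics/{n}0.npz')
    for nm,lo,hi in(('blue',(105,170,60),(125,255,255)),('yel',(22,200,100),(32,255,255)),('tur',(85,170,60),(95,255,255)),('or',(8,200,120),(15,255,255))):
        print(nm);comps(n,f['im'],f['d'],lo,hi)
E
```

```text
blue
side [232 206  13  25 239] [238.3 219.2] ray.12 [0.4532 0.0864] med [0.4508 0.0811 0.1237] z [0.098 0.144]
side [ 320  332   45   60 1135] [343.3 363.2] ray.12 [ 0.4613 -0.3095] med [ 0.4929 -0.2645  0.0154] z [0.011 0.088]
   rim box [ 0.49525597 -0.25994291] [0.05294938 0.05339195] 335
yel
side [  342     0   298   270 35905] [531.7  82.4] ray.12 [1.4684 0.2792] med [ 2.0416  0.5909 -0.1721] z [-0.635  0.184]
   rim box [2.04191332 0.65615627] [0.03197955 0.69505745] 704
side [208 171  13  23 220] [214.3 182.6] ray.12 [0.4554 0.2278] med [0.4531 0.2212 0.1239] z [0.097 0.146]
tur
side [267 195  25  69 879] [279.8 227.2] ray.12 [0.5156 0.0251] med [0.5336 0.0451 0.0892] z [0.009 0.134]
   rim box [0.53713312 0.06797113] [0.02448754 0.0812763 ] 112
or
side [253 237  14  45 230] [260.7 257.9] ray.12 [ 0.4463 -0.0378] med [ 0.4606 -0.0007  0.0854] z [0.017 0.13 ]
   rim box [0.46151806 0.0005045 ] [0.02041935 0.01405843] 34
blue
top [419 267  36  34 595] [435.6 282.6] ray.12 [ 0.4855 -0.238 ] med [ 0.4922 -0.2511  0.0189] z [0.011 0.091]
   rim box [ 0.49432975 -0.25961907] [0.05245526 0.05044778] 230
yel
tur
or
```

```bash
python3 -m inch '[[10,-25,10,0,0,-4],[25,-70,20,0,0,-12],[45,-120,20,0,0,-21],[65,-170,20,0,0,-30],[85,-220,20,0,0,-39],[106,-270,20,0,0,-48],[126,-320,20,0,0,-57],[146,-370,20,0,0,-64],[166,-420,20,0,0,-67],[185,-465,20,0,0,-67],[196,-495,20,0,0,-67],[200,-509,20,0,0,-67],[200,-509,20,0,0,-67],[200,-509,20,0,0,-67]]' 60 40
python3 - <<'E'
from h import *
s=ctrl.get_state();p=ctrl.camera_params("wrist");print(s['time'],s['position'],s['tool_rot'],p['mtx'],np.round(p['T'],3))
im,d=ctrl.get_image("wrist");np.savez('pics/w1.npz',im=im,d=d);cv2.imwrite('pics/w1.png',im[:,:,::-1])
E
```

```text
time: 1.85
position: [0.4543, 0.0907, 0.2362]
tool_rot: [-2.22, -2.222, 0.0]
ft_force: [0.7, 0.4, -1.3]
grip_width: 0.688
grip_force: 0.0
1.85 [0.45427211 0.09071284 0.2361763 ] [-2.21981349e+00 -2.22231954e+00  2.55394347e-04] [[371.64829954   0.         317.14787241]
 [  0.         371.64829954 240.1577611 ]
 [  0.           0.           1.        ]] [[ 1.     0.001  0.     0.454]
 [ 0.001 -0.962 -0.273  0.165]
 [-0.     0.273 -0.962  0.402]
 [ 0.     0.     0.     1.   ]]
```

View pics/w1.png

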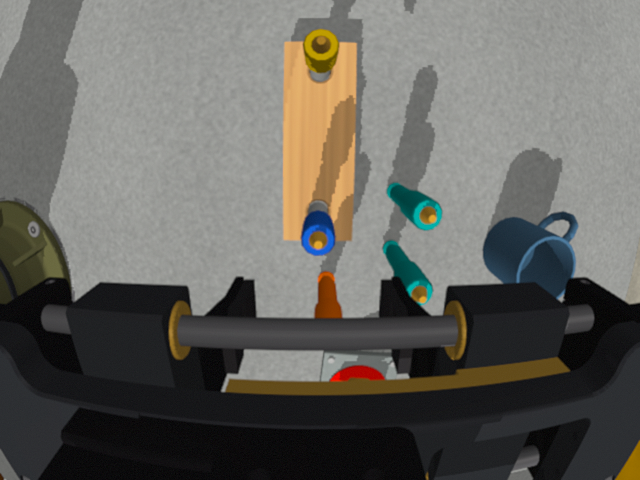

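The wrist view shows the blue sleeve with its nozzle at (318,240), centred between the fingers in x. Casting the ray puts it at about (0.455, 0.093). Next I descend and grip.

```bash
python3 -m inch '[[0,4,-20,0,0,0],[0,4,-50,0,0,0],[0,4,-80,0,0,0],[0,4,-105,0,0,0],[0,4,-116,0,0,0],[0,4,-120,0,0,0],[0,4,-120,0,0,0],[0,4,-120,0,0,0]]' 60 40; python3 -m inch '[[0,0,0,0,0,0],[0,0,0,0,0,0],[0,0,0,0,0,0],[0,0,0,0,0,0],[0,0,0,0,0,0],[0,0,0,0,0,0]]' 0 45
```

```text
time: 2.9
position: [0.4555, 0.0933, 0.1173]
tool_rot: [2.222, 2.22, 0.002]
ft_force: [-0.0, -0.3, -0.0]
grip_width: 0.69
grip_force: 0.0
time: 3.65
position: [0.4548, 0.093, 0.1164]
tool_rot: [2.223, 2.22, -0.0]
ft_force: [-0.9, 0.4, 0.4]
grip_width: 0.287
grip_force: 45.0
```

```bash
python3 -m inch '[[0,0,8,0,0,0],[0,0,22,0,0,0],[0,0,40,0,0,0],[0,0,65,0,0,0],[0,0,95,0,0,0],[0,0,125,0,0,0],[0,0,150,0,0,0],[0,0,165,0,0,0],[0,0,170,0,0,0],[0,0,170,0,0,0]]'; python3 -m inch '[[2,-15,0,0,0,0],[5,-45,0,0,0,0],[9,-80,0,0,0,0],[14,-120,0,0,0,0],[19,-165,0,0,0,0],[24,-210,0,0,0,0],[29,-255,0,0,0,0],[34,-300,0,0,0,0],[38,-335,0,0,0,0],[40,-349,0,0,0,0],[40,-353,0,0,0,0],[40,-353,0,0,0,0],[40,-353,0,0,0,0],[40,-353,0,0,0,0]]'
python3 - <<'E'
from h import *
ims=[]
s=ctrl.get_state();print(s['position'])
for n in("side","top"):
    im,d=ctrl.get_image(n);np.savez(f'pics/{n}2.npz',im=im,d=d);comps(n,im,d,(105,170,60),(125,255,255),30)
    ims.append(im[150:450,180:580] if n=="side" else im[130:430,240:640])
cv2.imwrite('pics/c2.png',np.hstack(ims)[:,:,::-1])
E
```

```text
time: 4.9
position: [0.4546, 0.0929, 0.2861]
tool_rot: [-2.223, -2.22, 0.001]
ft_force: [-0.2, 0.2, -0.3]
grip_width: 0.287
grip_force: 45.0
time: 6.65
position: [0.495, -0.2592, 0.2864]
tool_rot: [-2.221, -2.221, -0.001]
ft_force: [0.7, -0.3, -1.0]
grip_width: 0.286
grip_force: 45.0
[ 0.49498212 -0.25922303  0.28641595]
side [343 238  20  36 411] [353.1 258.1] ray.12 [ 0.5968 -0.1185] med [ 0.4903 -0.2709  0.2934] z [0.267 0.315]
side [ 321  332   44   60 1127] [343.4 363.3] ray.12 [ 0.4612 -0.3097] med [ 0.4927 -0.265   0.0156] z [0.012 0.088]
   rim box [ 0.49462526 -0.26009274] [0.05292102 0.05295477] 330
top [419 267  36  34 572] [434.9 283. ] ray.12 [ 0.4848 -0.2364] med [ 0.4903 -0.2497  0.0175] z [0.01  0.089]
   rim box [ 0.49443529 -0.25991387] [0.05157062 0.05051388] 201
```

View pics/c2.png

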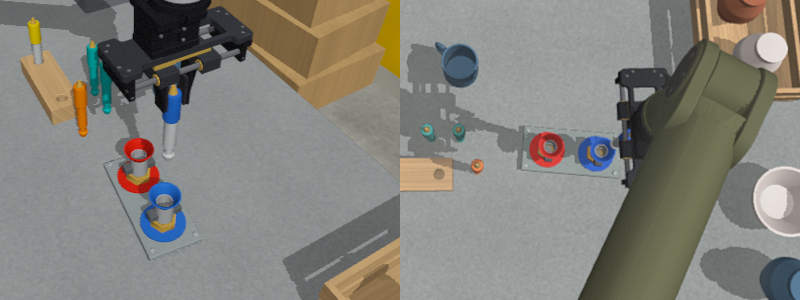

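The tube is held upright in the fingers above the blue collar: sleeve at about (353,258) in the side image, foot near (349,307). I'll check its tilt and offset from the depth before inserting.

```bash
python3 - <<'E'
from h import *
f=np.load('pics/side2.npz');P=world("side",f['d']>0,f['d'])
P=P[np.hypot(P[:,0]-.495,P[:,1]+.26)<.035]
e=np.array([.871,-.49]);e/=np.linalg.norm(e)
for z in np.arange(.17,.32,.015):
    Q=P[abs(P[:,2]-z)<.0075]
    if len(Q)>3:
        l=Q[:,:2]@e;n=Q[:,:2]@[-e[1],e[0]]
        print(z.round(3),len(Q),'across',((l.min()+l.max())/2).round(4),np.ptp(l).round(4),'near',n.min().round(4))
print('target',np.dot([.4945,-.260],e),np.dot([.4945,-.260],[-e[1],e[0]]))
E
```

```text
0.185 62 across 0.5593 0.0184 near 0.0056
0.2 60 across 0.5598 0.0168 near 0.0034
0.215 86 across 0.5599 0.0194 near 0.0045
0.23 98 across 0.5595 0.0196 near 0.0044
0.245 97 across 0.5599 0.0193 near 0.0044
0.26 83 across 0.5591 0.0193 near 0.0028
0.275 136 across 0.5599 0.0246 near 0.0011
0.29 162 across 0.5596 0.0477 near -0.0046
0.305 296 across 0.5594 0.0484 near -0.0046
target 0.5584611620219745 0.015854983855745443
```

```bash
python3 -m inch '[[0,1.5,-20,0,0,0],[0,1.5,-50,0,0,0],[0,1.5,-75,0,0,0],[0,1.5,-90,0,0,0],[0,1.5,-98,0,0,0],[0,1.5,-106,0,0,0],[0,1.5,-113,0,0,0],[0,1.5,-119,0,0,0],[0,1.5,-125,0,0,0],[0,1.5,-130,0,0,0],[0,1.5,-134,0,0,0],[0,1.5,-136,0,0,0],[0,1.5,-136,0,0,0],[0,1.5,-136,0,0,0]]' 0 60
```

```text
time: 8.5
position: [0.495, -0.2586, 0.1506]
tool_rot: [2.223, 2.22, 0.0]
ft_force: [0.1, 0.4, -1.1]
grip_width: 0.286
grip_force: 60.0
```

```bash
python3 -m inch '[[0,0,-2,0,0,0],[0,0,-4,0,0,0],[0,0,-6,0,0,0],[0,0,-8,0,0,0],[0,0,-8,0,0,0]]'; python3 -m inch '[[0,0,-2,0,0,0],[0,0,-4,0,0,0],[0,0,-6,0,0,0],[0,0,-6,0,0,0]]';  python3 -m inch '[[0,0,-2,0,0,0],[0,0,-4,0,0,0],[0,0,-6,0,0,0],[0,0,-6,0,0,0],[0,0,-6,0,0,0]]'
```

```text
time: 9.12
position: [0.4952, -0.2588, 0.1428]
tool_rot: [2.222, 2.219, 0.001]
ft_force: [0.6, -0.9, -1.0]
grip_width: 0.284
grip_force: 60.0
time: 9.62
position: [0.4945, -0.2581, 0.1353]
tool_rot: [-2.222, -2.22, 0.001]
ft_force: [1.6, -0.1, -7.8]
grip_width: 0.287
grip_force: 60.0
time: 10.25
position: [0.4948, -0.2586, 0.1305]
tool_rot: [2.223, 2.22, 0.0]
ft_force: [0.1, -0.0, -0.4]
grip_width: 0.284
grip_force: 60.0
```

```bash
python3 -m inch '[[0,0,-1,0,0,0],[0,0,-2,0,0,0],[0,0,-2,0,0,0],[0,0,-2,0,0,0]]'; python3 - <<'E'
from h import *
im,d=ctrl.get_image("side");comps("side",im,d,(105,170,60),(125,255,255),30)
cv2.imwrite('pics/c3.png',cv2.resize(im[220:420,240:440,::-1],(500,500)))
E
```

```text
time: 10.75
position: [0.4954, -0.2593, 0.1303]
tool_rot: [2.222, 2.219, 0.001]
ft_force: [-2.1, 0.5, 10.4]
grip_width: 0.284
grip_force: 60.0
side [ 321  314   44   78 1250] [344.2 358.8] ray.12 [ 0.4665 -0.3032] med [ 0.4892 -0.2706  0.0164] z [0.012 0.158]
   rim box [ 0.49557384 -0.26108958] [0.0538896  0.05180439] 237
```

View pics/c3.png

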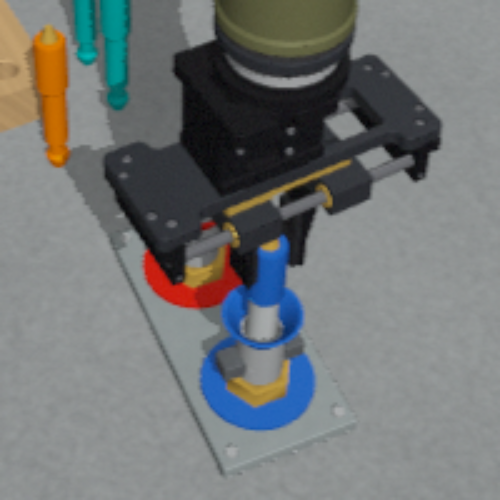

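The tube is home: the force jumped to 10 N, TCP z is 0.130 and the sleeve's top is near 0.158. I'll relieve the push, release and retreat straight up.

```bash
python3 -m inch '[[0,0,1,0,0,0],[0,0,1,0,0,0],[0,0,1,0,0,0],[0,0,1,0,0,0],[0,0,1,0,0,0],[0,0,1,0,0,0]]' 60 20; python3 -m inch '[[0,0,8,0,0,0],[0,0,25,0,0,0],[0,0,50,0,0,0],[0,0,85,0,0,0],[0,0,115,0,0,0],[0,0,140,0,0,0],[0,0,150,0,0,0],[0,0,150,0,0,0],[0,0,150,0,0,0]]'
python3 - <<'E'
from h import *
im,d=ctrl.get_image("side");P=world("side",d>0,d)
P=P[(np.hypot(P[:,0]-.495,P[:,1]+.26)<.025)&(P[:,2]>.1)&(P[:,2]<.2)]
e=np.array([.871,-.49]);e/=np.linalg.norm(e)
print('top z',P[:,2].max())
for z in np.arange(.105,.175,.01):
    Q=P[abs(P[:,2]-z)<.005]
    if len(Q)>3:
        l=Q[:,:2]@e;print(z.round(3),len(Q),((l.min()+l.max())/2).round(4),np.ptp(l).round(4),(Q[:,:2]@[-e[1],e[0]]).min().round(4))
cv2.imwrite('pics/c4.png',im[150:420,180:440,::-1])
E
```

```text
time: 11.55
position: [0.4948, -0.2585, 0.1293]
tool_rot: [2.223, 2.22, -0.0]
ft_force: [-0.0, -0.5, -0.3]
grip_width: 0.686
grip_force: 0.0
time: 12.68
position: [0.4944, -0.2582, 0.2785]
tool_rot: [-2.222, -2.219, 0.001]
ft_force: [0.5, -0.2, 0.8]
grip_width: 0.69
grip_force: 0.0
top z 0.17281887390116912
0.105 30 0.5596 0.018 0.0042
0.115 55 0.5591 0.0243 0.0027
0.125 65 0.5594 0.0252 0.0018
0.135 64 0.5596 0.0241 0.0005
0.145 65 0.5591 0.0237 0.0024
0.155 154 0.5596 0.0251 0.0028
0.165 45 0.5592 0.0127 0.007
```

View pics/c4.png

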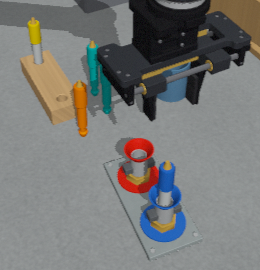

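The tube stands upright in the blue collar. Its nozzle top at z ≈ 0.172 puts the sleeve's middle about 47 mm above the mouth, and the robot is clear.

```bash
python3 -c "
from bench import ctrl
print(ctrl.close_job())"
```

```text
the job is handed in; nothing more can be done
None
```

The blue-sleeved tube is fully home and upright in the blue-collared coupling (sleeve about 47 mm above the mouth), released with the robot clear; the yellow tube and mug were not touched, and the job is handed in with no verdict shown.

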